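Open the gear hatch of an etching press and set the depth rod on its bearing

ROBOT

A 6-joint arm with a two-finger parallel gripper is mounted at the origin on the work surface. World frame = base frame: x ahead of the robot, y to its left, z up, the work surface at z = 0. Lengths are in m, angles in rad, forces in N, time in s.
With the tool pointing down it reaches from about 0.375 to 0.975 m from the base axis. Payload 3.8 kg.
Tool frame: the origin (TCP) lies midway between the tips of the shut fingers; the grasp point (between the pads) lies 19 mm behind it; z points along the fingers, y is the direction in which the jaws open and shut (so a half turn about z gives the same grasp; the last joint's range is limited). The gripper opens to 85 mm and grips with 20 to 120 N. Pads are 22 mm wide; open, the fingers measure 114 mm over their backs; the gripper's body (76 mm by 85 mm) begins 54 mm behind the grasp point. The pads swing forward as they close: fully open they stand 13 mm farther back than shut.
Start: joints at [-1.318, 0.264, 1.604, -0, 1.274, -0.037], TCP at [0.193, -0.647, 0.231] pointing down, gripper open.
Joint ranges: [-2.63, 2.63], [-0.94, 2.18], [0.31, 2.57], [-1.31, 4.45], [0, 2.66], [-2.55, 2.55]. Speed limits (rad/s): [2.57, 2.57, 3.14, 3.14, 3.14, 3.14].

INTERFACE

Orientations are given as a rotation vector (axis times angle).
In Python, from workcell import bot gives the robot as it stands.
- The arm moves only by the tool drive_tool, never from a script. Its argument "deltas" is a list of rows, each an object with "hand": the opening, from 0 (shut) to 1 (fully open); "offset": the shift along the world's x, y, z in cm, a list of three; "angular": the turn, a rotation vector about the world's x, y, z in degrees, a list of three. A call has 1 to 8 rows; each row is the pose to reach, as a shift and turn from the pose commanded when the call began; what a row does not reach only later rows make up. A row lasts 1/8 s, in which the tool goes at most 62.5 mm and 10.7 degrees, less where a joint would pass 70% of its speed; a pose out of reach is approached as far as the arm can. A call with a gripper value outside its range is refused whole. The fingers move at their own pace and stop on an object; "force" is the grip in N (left out, the last holds). Time passes only in rows, so rows that repeat a pose let the fingers close. It gives the time, the measured TCP pose, the force and the opening at its end, in the units of the state.
- bot.read_state(): the state, without advancing time (a new reading comes with each control period).
- bot.read_camera(name): name is "scene" or "top" or "wrist"; returns a dict with "frame" (384x512x3 uint8, blue, green, red), "mtx" (3x3 intrinsics, pixels), "k1" (the pictures are not rectified: a ray, as slopes to the right and down, at radius r is drawn at 1 + k1 r^2 times it, then the intrinsics apply), "R" (3x3) and "t" (3): a world point X has camera coordinates R X + t. Camera axes: x right, y down, z forward; pixel columns grow to the right and rows downward; lengths in m; the calibration is good to about 2 mm. A picture is of the moment at which its call begins. There is no depth.
- bot.finish_job(): hands the job in, once; it reports no verdict.
The state is a dict: "time": time; "q": joint angles; "joint_vel": joint speeds; "joint_torque": joint torques, N m; "tool_pos": TCP position; "tcp_rot": TCP orientation; "wrist_force": force on the tool from outside, world axes, zero at the start; "torque": the same for the moment, N m; "width": opening from 0.0 (shut) to 1.0 (fully open).
Only numpy, scipy, OpenCV 4.12 (cv2) and the standard library are available. Lean on these libraries where they do the work, as an engineer would, in place of code of your own. Each camera call takes 0.05 s, during which the arm holds its last target. There are 200 camera calls.

TASK

The roller height of the table-top etching press has to be read. On the gear housing, pull up the plunger knob, slide the hatch cover fully open and let the plunger drop into its second hole so that the cover is locked open. Then take the depth rod from its wooden block, lower it into the bore that the cover had hidden until it bottoms out, and slide the rod's stop collar down onto the face around the bore; leave the rod standing there like that, and leave the tin, the dabber and the bottle where they are.

Things in the scene. Friction and masses are not known exactly. Their poses are not given: they have to be found in the camera images.
- knob (a point): Centre of the black plunger knob, 25 mm in diameter, 24 mm tall, on a 17 mm sleeve that stands 14 mm above the hatch cover, at the end of the cover that leads when it opens. Its x axis points the way the cover slides open, z up. The knob rides along with the cover. Beside the housing, 58 mm to the -y side of the knob's path, a pressure screw wheel reaches 226 mm above the table.
- plunger (a joint): Lift of the plunger in m: 0 down in a hole, 0.008 just clear, 0.012 its upper stop. The spring pulls down with 5 N at rest and 9 to 11 N when lifted. Let go away from a hole, the pin rides on the housing until it falls into one; it falls into the second hole when let go at the cover's end stop.
- cover (a joint): Travel of the hatch cover in m: 0 shut (start), 0.100 fully open at its end stop, where the second hole is. Drag 2 to 3 N. An aluminium plate 120 x 54 x 6 mm on top of the gear housing, its top 197 mm above the table, between two low guide rails whose tops are 201 mm above the table, 24 mm either side of its centre line.
- bore (a point): Centre of the bore's mouth in the flat top face (36 x 36 mm, 190 mm above the table) of the boss inside the hatch: under the shut cover, 54 mm from the shut knob against the opening direction and 7 mm to +y. The bore is vertical, 12 mm wide, 45 mm deep, chamfered 1.5 mm. x axis: the cover's opening direction. The open cover's edge is 50 mm away towards +x.
- bore_bottom (a point): Centre of the bore's flat bottom, 145 mm above the table.
- rod_knob (a point): Centre of the steel knob on top of the depth rod: 22 mm in diameter, 26 mm tall; z up along the rod. The rod below it is 8 mm thick, 93 mm long, with a coned tip; about 0.17 kg in all. It starts upright in a fixed wooden block 70 x 70 x 100 mm, the knob's underside 3 mm above the block and the stop hidden in the block's 31 mm counterbore: lift it straight up by the knob, 90 mm or more.
- rod_tip (a point): The lower end of the depth rod, 106 mm below the centre of its knob.
- stop_mid (a point): Centre of the rod's stop, a steel collar 26 mm in diameter, 28 mm tall. It stays by friction where it is put on the rod and slides under a push of about 3 N. With the rod bottomed in the bore it starts 10 to 18 mm above the face; there it can be taken from above with the rod's knob (its top 74 mm above the face) standing between the fingers.
- stop_foot (a point): Centre of the stop's lower face, which is to rest on the face around the bore.
- stop (a joint): How far the stop stands below the underside of the rod's knob, m: 0.002 to 0.010 at the start, about 0.020 when the rod is bottomed and the stop is down on the face.
- tin_mid (a point): Bystander: ink tin 100 mm in diameter, 58 mm tall; its centre.
- dabber_mid (a point): Bystander: wooden inking dabber 72 mm in diameter, 102 mm tall, standing; half-way up.
- bottle_mid (a point): Bystander: white plastic bottle 70 mm in diameter, 190 mm tall; its centre.
Mind the look-alikes: they are no part of the job. Of the things that look like the part that bears rod_knob, the middle-sized one is meant.

How it is judged:
On the way, in this order (a step that is already met when the one before it is completed fails the run):
1. the hatch cover is fully open and the plunger has dropped into its second hole (value of joint cover above 0.096 m and value of joint plunger below 0.003 m), for 0.2 s.
2. the depth rod is lowered, still held, to within 4 mm of the bottom of the bore (z of rod_tip in the frame of bore_bottom below 0.004 m and horizontal distance between rod_tip and bore below 0.006 m and contact force between the fingers and depth_rod above 0.3 N), for 0.1 s.
At the end, for the whole second after the job is handed in: The cover is at least 96 mm open with the plunger down in its second hole (lift under 3 mm); the rod stands in the bore within 0.12 rad of upright, its tip within 3 mm of the bottom, and the stop's lower face is within 3 mm of the face around the bore (all of step 1 and z of rod_tip in the frame of bore_bottom below 0.003 m and horizontal distance between rod_tip and bore below 0.006 m and z of stop_foot in the frame of bore below 0.003 m and angle between rod_knob's own z axis and vertical below 0.12 rad); the robot touches nothing.
It fails at once if the tin, the dabber or the bottle is shifted by more than 30 mm (distance of any of tin_mid, dabber_mid, bottle_mid from where it was at the start of the episode above 0.03 m).
It also fails if it takes over 70 s, if anything falls off the work surface, if the arm or the gripper's body presses on something with over 40 N, if the wrist force passes 120 N, or if a joint passes its speed limit or range.

## Working session

There is one attempt and no reset: what is moved stays moved. The work goes in short steps, Python scripts to look and compute and a tool call to move; the robot and the scene stay as the last step left them, time stands still between calls to the robot, and variables do not carry over. Pictures are saved under pics/ and viewed, about 8 in all and at most 12, crops included, and the job is handed in when it is done.

Besides the shell and the picture viewer there is one more tool, called after ">>>" as name(argument=value, ...), one argument or row to a line, values as JSON. drive_tool: Moves the arm, as the interface text tells. Its arguments: {"type":"object","properties":{"deltas":{"type":"array"},"force":{"type":"number"}},"required":["deltas"]}

```bash
mkdir -p pics; ls; cat > h.py <<'E'
import numpy as np, cv2
from workcell import bot
def cam(n):
    return bot.read_camera(n)
def ray(c,u,v):
    K=c["mtx"]; K=np.array(K); d=np.array([(u-K[0,2])/K[0,0],(v-K[1,2])/K[1,1]])
    s=d.copy()
    for _ in range(30): s=d/(1+c["k1"]*(s@s))
    R=np.array(c["R"]); t=np.array(c["t"])
    r=R.T@np.array([s[0],s[1],1]); return -R.T@t, r/np.linalg.norm(r)
def plane(c,u,v,z):
    o,r=ray(c,u,v); return o+r*(z-o[2])/r[2]
def proj(c,X):
    R=np.array(c["R"]); p=R@np.array(X)+np.array(c["t"]); s=p[:2]/p[2]; s=s*(1+c["k1"]*(s@s)); K=np.array(c["mtx"])
    return np.array([K[0,0]*s[0]+K[0,2],K[1,1]*s[1]+K[1,2]])
def tri(c1,p1,c2,p2):
    a,r=ray(c1,*p1); b,s=ray(c2,*p2)
    k=np.linalg.lstsq(np.stack([r,-s],1),b-a,rcond=None)[0]
    return (a+r*k[0]+b+s*k[1])/2, np.linalg.norm(a+r*k[0]-b-s*k[1])
E
python3 - <<'E'
from h import *
import pickle
d={n:cam(n) for n in("scene","top")}
pickle.dump(d,open("c0.pkl","wb"))
for n in d:
    c=d[n]; print(n,c["mtx"],c["k1"],-np.array(c["R"]).T@c["t"])
    cv2.imwrite(f"pics/{n}0.png",cv2.resize(c["frame"],(800,600),interpolation=cv2.INTER_CUBIC))
print(bot.read_state())
E
```

```text
pics
scene [[440.79937535   0.         252.69193228]
 [  0.         440.79937535 196.27743774]
 [  0.           0.           1.        ]] -0.030704154203381046 [ 0.92173825 -0.38684276  0.73308898]
top [[480.0619036    0.         256.21628705]
 [  0.         480.0619036  187.07361416]
 [  0.           0.           1.        ]] -0.19204760004886748 [0.31779076 0.22682664 1.35945328]
{'time': 0.1, 'q': array([-1.31793979e+00,  2.64717653e-01,  1.60524311e+00, -5.75927146e-05,
        1.27368192e+00, -3.69225029e-02]), 'joint_vel': array([ 0.00066358, -0.00103936, -0.00411205,  0.00067607, -0.00081379,
        0.00016515]), 'joint_torque': array([ 7.42987668e-04, -5.16704392e+01, -3.68589842e+01, -8.38485334e-05,
        6.21698942e-03, -2.02270934e-05]), 'tool_pos': array([ 0.19267564, -0.64623098,  0.2300566 ]), 'tcp_rot': array([-3.10665988e+00, -4.53325779e-01,  4.32690209e-04]), 'wrist_force': array([-0.35315751, -1.34316282,  0.7995695 ]), 'torque': array([ 0.00757144,  0.03328717, -0.00092862]), 'width': 1.001195393956633}
```

View pics/scene0.png

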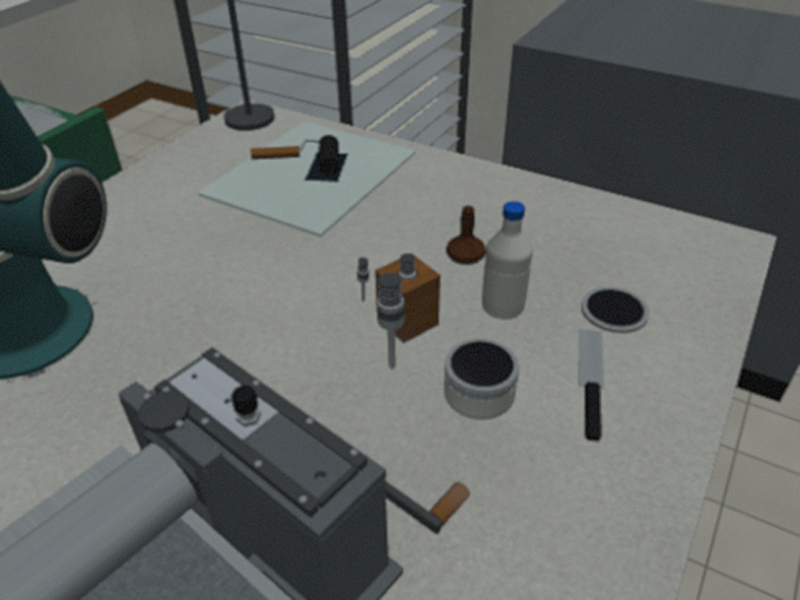

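View pics/top0.png

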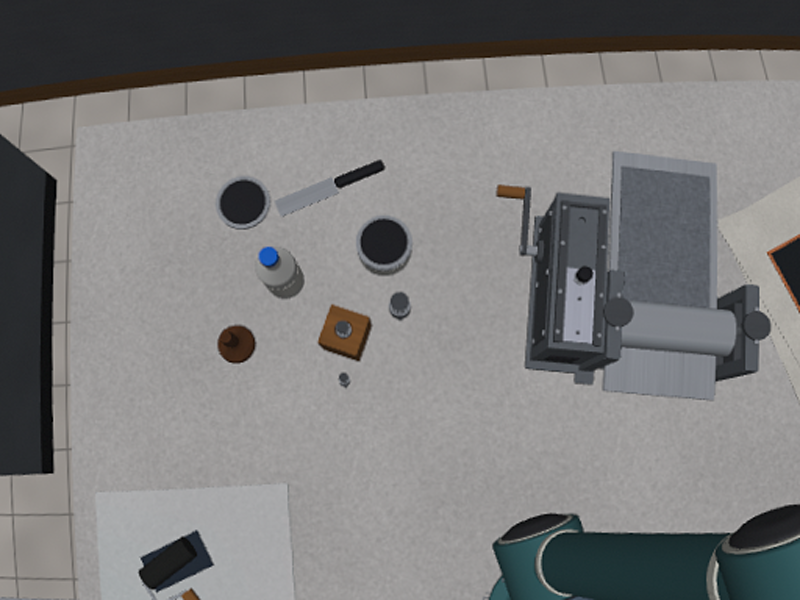

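Candidates for the rod are:
- the one in the wooden block: scene (407,262), top (343,328)
- the big loose one: scene (390,290), top (400,303)
- the small loose one: scene (363,265), top (344,379)

The one in the block is the middle-sized, so I choose it. The plunger knob is black, at scene (245,400) and top (584,273). The similar round item is the pressure wheel at top (618,311). I'll check both choices in one close crop.

```bash
python3 - <<'E'
from h import *
import pickle
d=pickle.load(open("c0.pkl","rb"))
T,S=d["top"],d["scene"]
def crop(f,x,y,w,h,s): return cv2.resize(f[y:y+h,x:x+w],None,fx=s,fy=s,interpolation=cv2.INTER_NEAREST)
A=crop(T["frame"],335,120,66,120,5)      # housing top view
B=crop(T["frame"],195,185,75,60,5)
C=crop(S["frame"],100,220,150,100,3)[:, :450]
D=crop(S["frame"],225,155,60,65,4)
out=np.zeros((600,800,3),np.uint8)
out[:600,:330]=A; out[:300,335:710]=B; 
out[300:600,335:785]=C
cv2.imwrite("pics/crop1.png",out)
def blob(c,u,v,r,thr):
    g=cv2.cvtColor(c["frame"],cv2.COLOR_BGR2GRAY); m=np.zeros_like(g); cv2.circle(m,(int(u),int(v)),r,255,-1)
    m=((g<thr)&(m>0)).astype(np.uint8); n,l,s,ce=cv2.connectedComponentsWithStats(m); i=1+np.argmax(s[1:,4]); return ce[i],s[i]
pt,st=blob(T,374,175,12,35); ps,ss=blob(S,157,256,16,35)
print(pt,st,ps,ss)
print("plane top",plane(T,*pt,.23)," scene",plane(S,*ps,.223)," tri",tri(T,pt,S,ps))
for p in [(343,328),(400,303),(344,379)]:
    print(plane(T,p[0]/1.5625,p[1]/1.5625,.129))
print(plane(S,407/1.5625,265/1.5625,.116))
# housing top frame corners in the full 800x600 top picture
for p in [(556,194),(608,197),(533,359),(601,362)]: print(plane(T,p[0]/1.5625,p[1]/1.5625,.2))
E
```

```text
[373.55555556 175.08333333] [369 171  10  10  72] [156.37327189 255.7235023 ] [149 247  15  18 217]
plane top [ 0.55706475 -0.07284412  0.23      ]  scene [ 0.56005443 -0.0757308   0.223     ]  tri (array([ 0.55894627, -0.0749694 ,  0.22158535]), np.float64(0.00029151427403376724))
[0.51779142 0.31355858 0.129     ]
[0.55250998 0.21583857 0.129     ]
[0.43301876 0.3174159  0.129     ]
[0.524562   0.31200622 0.116     ]
[ 0.69997948 -0.05267438  0.2       ]
[ 0.68899034 -0.13929076  0.2       ]
[0.43381524 0.01656701 0.2       ]
[ 0.41974204 -0.0909026   0.2       ]
```

View pics/crop1.png

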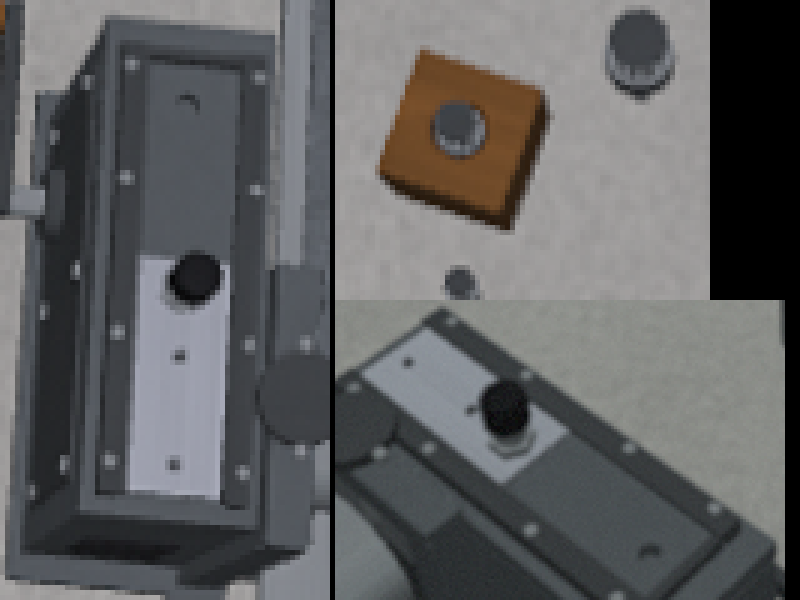

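The crop shows the rod in the block with its knob top at about crop (458,122). The plunger knob sits at the leading edge of the light cover, and the second-hole recess end is farther up, at about (188,100). Next I compute the slide direction from the screws.

```bash
python3 - <<'E'
from h import *
import pickle
d=pickle.load(open("c0.pkl","rb")); T,S=d["top"],d["scene"]
f=lambda u,v,z:plane(T,335+u/5-.4,120+v/5-.4,z)
for a,b,z in [((132,63),(109,460),.2),((259,77),(243,472),.2),((240,70),(220,497),.197),((148,68),(130,490),.195)]:
    p,q=f(*a,z),f(*b,z); e=p-q; print(p.round(4),q.round(4),np.degrees(np.arctan2(e[1],e[0])))
    dirn=e
# rod knob top disc: blob in top
for u,v in [(458-335,122)]:
    print("rod top",plane(T,195+u/5-.4,185+v/5-.4,.129))
print("bottom rim ring", plane(T,195+(462-335)/5-.4,185+131/5-.4,.1))
# tin, bottle, dabber approx
for p,z in [((384,242),.058),((268,257),.19),((236,343),.05)]: print(plane(T,p[0]/1.5625,p[1]/1.5625,z))
s=bot.read_state(); from scipy.spatial.transform import Rotation as R
print(R.from_rotvec(s["tcp_rot"]).as_matrix().round(3))
E
```

```text
[ 0.6775 -0.0632  0.2   ] [ 0.4752 -0.0262  0.2   ] -10.367222364778023
[ 0.6655 -0.1286  0.2   ] [ 0.4636 -0.0927  0.2   ] -10.069729564352453
[ 0.6709 -0.12    0.197 ] [ 0.4526 -0.0804  0.197 ] -10.295170723379488
[ 0.6758 -0.0725  0.195 ] [ 0.4601 -0.0361  0.195 ] -9.57730296957579
rod top [0.52026933 0.31423524 0.129     ]
bottom rim ring [0.52004506 0.31447899 0.1       ]
[0.67962285 0.23520723 0.058     ]
[0.63322853 0.42361429 0.19      ]
[0.51820294 0.51148442 0.05      ]
[[ 0.958  0.286 -0.001]
 [ 0.286 -0.958  0.002]
 [ 0.    -0.002 -1.   ]]
```

>>> drive_tool(
  deltas=[
    {"hand": 1, "offset": [3, 5, 5], "angular": [0, 0, 8]},
    {"hand": 1, "offset": [36.6, 57.1, 10], "angular": [0, 0, 63.2]},
    {"hand": 1, "offset": [36.6, 57.1, 10], "angular": [0, 0, 63.2]},
    {"hand": 1, "offset": [36.6, 57.1, 10], "angular": [0, 0, 63.2]},
    {"hand": 1, "offset": [36.6, 57.1, 10], "angular": [0, 0, 63.2]},
    {"hand": 1, "offset": [36.6, 57.1, 10], "angular": [0, 0, 63.2]},
    {"hand": 1, "offset": [36.6, 57.1, 10], "angular": [0, 0, 63.2]},
    {"hand": 1, "offset": [36.6, 57.1, 10], "angular": [0, 0, 63.2]},
  ],
)

```text
time: 1.1
tool_pos: [0.4537, -0.238, 0.3128]
tcp_rot: [-2.41, -2.015, 0.0]
wrist_force: [0.4, -0.3, -0.1]
width: 1.002
```

>>> drive_tool(
  deltas=[
    {"hand": 1, "offset": [5, 7.7, 0], "angular": [0, 0, 0]},
    {"hand": 1, "offset": [9, 14, 0], "angular": [0, 0, 0]},
    {"hand": 1, "offset": [9, 14, 0], "angular": [0, 0, 0]},
    {"hand": 1, "offset": [9, 14, 0], "angular": [0, 0, 0]},
    {"hand": 1, "offset": [9, 14, 0], "angular": [0, 0, 0]},
  ],
)

```text
time: 1.72
tool_pos: [0.5426, -0.1002, 0.3124]
tcp_rot: [-2.409, -2.016, 0.002]
wrist_force: [-0.4, -0.5, -0.4]
width: 1.004
```

```bash
python3 - <<'E'
from h import *
s=bot.read_state(); print(s["tool_pos"],s["tcp_rot"],s["q"])
c=cam("wrist"); S=cam("scene")
print(proj(c,[.559,-.075,.235]),proj(c,[.559,-.075,.223]))
cv2.imwrite("pics/w1.png",c["frame"])
import pickle; pickle.dump(c,open("w1.pkl","wb"))
E
```

```text
[ 0.54264333 -0.10023561  0.31238583] [-2.40908435e+00 -2.01552398e+00  2.11260008e-03] [-2.27336108e-01 -9.59711188e-03  1.76209456e+00 -7.42569258e-04
  1.39036006e+00 -4.97731885e-02]
[272.03891712 166.70192746] [271.36092674 163.20567128]
```

View pics/w1.png

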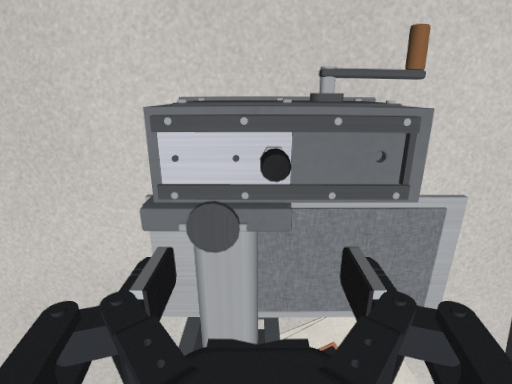

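The wrist view shows the knob at about (276,164), against a prediction of (272,165), so it's a few mm off. I'll refine it.

```bash
python3 - <<'E'
from h import *
import pickle
c=pickle.load(open("w1.pkl","rb"))
g=cv2.cvtColor(c["frame"],cv2.COLOR_BGR2GRAY)
m=np.zeros_like(g); m[140:190,255:300]=(g[140:190,255:300]<30)
n,l,s,ce=cv2.connectedComponentsWithStats(m); i=1+np.argmax(s[1:,4]); print(s[i],ce[i])
p=ce[i]; print([plane(c,*p,z).round(4) for z in(.223,.229,.235)])
T=pickle.load(open("c0.pkl","rb")); 
print(tri(c,p,T["scene"],(156.37,255.72)),tri(c,p,T["top"],(373.56,175.08)))
for a,b in [((168,121),(407,123)),((174,195),(396,196))]:
    e=plane(c,*b,.201)-plane(c,*a,.201); print(np.degrees(np.arctan2(e[1],e[0])), plane(c,*a,.201))
E
```

```text
[261 149  30  19 156] [273.79487179 154.53205128]
[array([ 0.5621, -0.0683,  0.223 ]), array([ 0.562 , -0.0671,  0.229 ]), array([ 0.5619, -0.0658,  0.235 ])]
(array([ 0.55979917, -0.07134427,  0.21890142]), np.float64(0.006429168146055261)) (array([ 0.5612593 , -0.07352446,  0.21434853]), np.float64(0.0070458667533550385))
-10.504305323572707 [ 0.47806592 -0.02785999  0.201     ]
-10.4663599845987 [ 0.46548362 -0.09382046  0.201     ]
```

>>> drive_tool(
  deltas=[
    {"hand": 1, "offset": [1.8, 2.6, 0], "angular": [0, 0, 0]},
    {"hand": 1, "offset": [1.8, 2.6, -5], "angular": [0, 0, 0]},
    {"hand": 1, "offset": [1.8, 2.6, -8.5], "angular": [0, 0, 0]},
    {"hand": 1, "offset": [1.8, 2.6, -10.9], "angular": [0, 0, 0]},
    {"hand": 1, "offset": [1.8, 2.6, -10.9], "angular": [0, 0, 0]},
  ],
)

```text
time: 2.45
tool_pos: [0.5588, -0.0749, 0.2015]
tcp_rot: [-2.409, -2.01, 0.006]
wrist_force: [-1.1, 0.0, 0.7]
width: 1.001
```

>>> drive_tool(
  deltas=[
    {"hand": 0.2, "offset": [0, 0, 0], "angular": [0, 0, 0]},
    {"hand": 0.2, "offset": [0, 0, 0], "angular": [0, 0, 0]},
    {"hand": 0.2, "offset": [0, 0, 0], "angular": [0, 0, 0]},
    {"hand": 0.2, "offset": [0, 0, 0], "angular": [0, 0, 0]},
    {"hand": 0.2, "offset": [0, 0, 0], "angular": [0, 0, 0]},
    {"hand": 0.2, "offset": [0, 0, 0], "angular": [0, 0, 0]},
  ],
  force=40,
)

```text
time: 3.2
tool_pos: [0.5618, -0.0741, 0.2052]
tcp_rot: [2.409, 2.015, 0.002]
wrist_force: [-1.5, -0.6, 5.4]
width: 0.274
```

>>> drive_tool(
  deltas=[
    {"hand": 0.0, "offset": [0, 0, 0], "angular": [0, 0, 0]},
    {"hand": 0.0, "offset": [0, 0, 0.4], "angular": [0, 0, 0]},
    {"hand": 0.0, "offset": [0, 0, 0.8], "angular": [0, 0, 0]},
    {"hand": 0.0, "offset": [0, 0, 1.1], "angular": [0, 0, 0]},
    {"hand": 0.0, "offset": [0, 0, 1.1], "angular": [0, 0, 0]},
  ],
  force=60,
)

```text
time: 3.82
tool_pos: [0.5614, -0.074, 0.2134]
tcp_rot: [-2.41, -2.015, 0.0]
wrist_force: [6.0, -1.0, -10.0]
width: 0.267
```

>>> drive_tool(
  deltas=[
    {"hand": 0.0, "offset": [0, 0, 0.2], "angular": [0, 0, 0]},
    {"hand": 0.0, "offset": [1.0, -0.18, 0.2], "angular": [0, 0, 0]},
    {"hand": 0.0, "offset": [3.0, -0.54, 0.2], "angular": [0, 0, 0]},
    {"hand": 0.0, "offset": [5.0, -0.91, 0.2], "angular": [0, 0, 0]},
    {"hand": 0.0, "offset": [7.0, -1.27, 0.2], "angular": [0, 0, 0]},
    {"hand": 0.0, "offset": [9.0, -1.64, 0.2], "angular": [0, 0, 0]},
    {"hand": 0.0, "offset": [9.8, -1.78, 0.2], "angular": [0, 0, 0]},
    {"hand": 0.0, "offset": [9.8, -1.78, 0.2], "angular": [0, 0, 0]},
  ],
)

```text
time: 4.82
tool_pos: [0.659, -0.0917, 0.2152]
tcp_rot: [-2.409, -2.014, 0.002]
wrist_force: [1.0, -0.3, -11.0]
width: 0.263
```

>>> drive_tool(
  deltas=[
    {"hand": 0.0, "offset": [0.15, -0.03, 0], "angular": [0, 0, 0]},
    {"hand": 0.0, "offset": [0.3, -0.06, 0], "angular": [0, 0, 0]},
    {"hand": 0.0, "offset": [0.3, -0.06, 0], "angular": [0, 0, 0]},
  ],
)

```text
time: 5.2
tool_pos: [0.6604, -0.0919, 0.2162]
tcp_rot: [-2.408, -2.013, 0.003]
wrist_force: [-4.6, 1.5, -10.5]
width: 0.262
```

>>> drive_tool(
  deltas=[
    {"hand": 0.0, "offset": [0, 0, -0.5], "angular": [0, 0, 0]},
    {"hand": 0.0, "offset": [0, 0, -1.0], "angular": [0, 0, 0]},
    {"hand": 0.0, "offset": [0, 0, -1.0], "angular": [0, 0, 0]},
    {"hand": 0.6, "offset": [0, 0, -1.0], "angular": [0, 0, 0]},
    {"hand": 1, "offset": [0, 0, -1.0], "angular": [0, 0, 0]},
    {"hand": 1, "offset": [0, 0, -1.0], "angular": [0, 0, 0]},
    {"hand": 1, "offset": [0, 0, -1.0], "angular": [0, 0, 0]},
  ],
)

```text
time: 6.08
tool_pos: [0.6629, -0.0925, 0.2081]
tcp_rot: [2.409, 2.014, 0.002]
wrist_force: [-0.1, -0.0, -0.6]
width: 0.996
```

>>> drive_tool(
  deltas=[
    {"hand": 1, "offset": [0, 0, 4.5], "angular": [0, 0, 0]},
    {"hand": 1, "offset": [-2, 0, 9.5], "angular": [0, 0, 0]},
    {"hand": 1, "offset": [-8, 0, 10], "angular": [0, 0, 0]},
    {"hand": 1, "offset": [-14, 0, 10], "angular": [0, 0, 0]},
    {"hand": 1, "offset": [-14, 0, 10], "angular": [0, 0, 0]},
    {"hand": 1, "offset": [-14, 0, 10], "angular": [0, 0, 0]},
  ],
)

```text
time: 6.82
tool_pos: [0.5227, -0.0925, 0.3077]
tcp_rot: [2.409, 2.014, 0.002]
wrist_force: [-0.2, -0.5, -0.6]
width: 1.002
```

```bash
python3 - <<'E'
from h import *
import pickle
d={n:cam(n) for n in("wrist","scene","top")}
pickle.dump(d,open("c1.pkl","wb"))
print(bot.read_state()["tool_pos"])
for n in d: print(n,proj(d[n],[.509,-.058,.19]),proj(d[n],[.6595,-.092,.223]))
W=d["wrist"]["frame"]; S=d["scene"]["frame"]
out=np.zeros((600,800,3),np.uint8)
out[:300,:400]=cv2.resize(W,(400,300))
u,v=proj(d["wrist"],[.509,-.058,.19]).astype(int); u=max(u,50);v=max(v,37)
out[:300,400:]=cv2.resize(W[v-37:v+38,u-50:u+50],(400,300),interpolation=cv2.INTER_NEAREST); print("crop0",u-50,v-37)
out[300:,:]=cv2.resize(S[215:315,80:280],(600,300))[:, :].repeat(1,1) if 0 else cv2.copyMakeBorder(cv2.resize(S[215:315,80:280],(600,300),interpolation=cv2.INTER_CUBIC),0,0,0,200,cv2.BORDER_CONSTANT)
cv2.imwrite("pics/c1.png",out)
E
```

```text
[ 0.52360439 -0.09251044  0.30727245]
wrist [234.97409538 152.10394584] [421.40593945 168.43446381]
scene [142.48498043 250.45466095] [203.34945046 289.22227418]
top [366.48113209 197.83250742] [374.98089725 135.43423878]
crop0 184 115
```

View pics/c1.png

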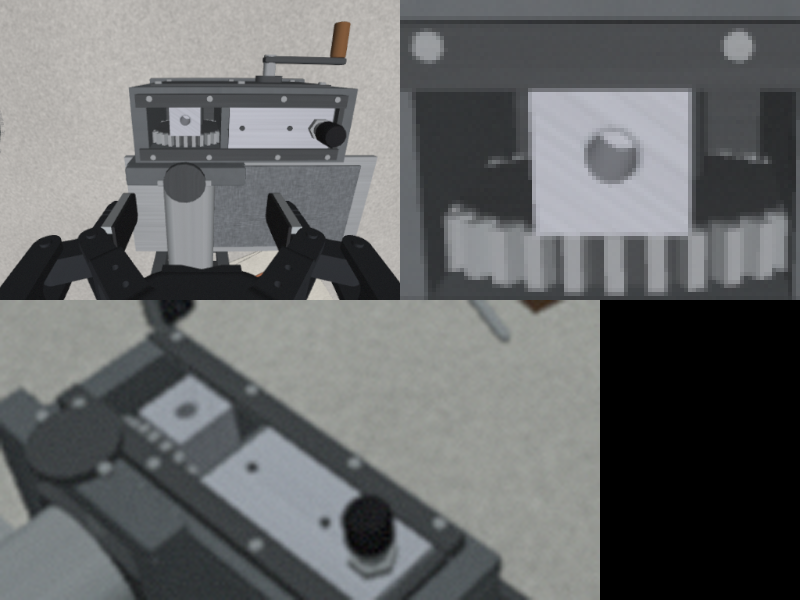

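Cover is open with the knob down at its end: predicted scene (203,289), seen (203,290). The bore shows at wrist (236.6,153.6) and scene (142,251.7). I triangulate it and go over to the rod.

```bash
python3 - <<'E'
from h import *
import pickle
d=pickle.load(open("c1.pkl","rb")); W,S,T=d["wrist"],d["scene"],d["top"]
pw=(236.6,153.6); ps=(141.7,251.3)
print(tri(W,pw,S,ps),plane(W,*pw,.19),plane(S,*ps,.19))
print("knob pred bore from", np.array([.5604,-.0748])-.054*np.array([.984,-.18])+.007*np.array([.18,.984]))
# bright boss face centroid in wrist and top
for c,X in((W,None),(T,None),(S,None)):
    u,v=proj(c,[.508,-.058,.19]).astype(int); r=22 if c is W else 14
    g=cv2.cvtColor(c["frame"],cv2.COLOR_BGR2GRAY)[v-r:v+r,u-r:u+r]
    m=(g>130).astype(np.uint8); n,l,s,ce=cv2.connectedComponentsWithStats(m); i=1+np.argmax(s[1:,4])
    x,y,w,h=s[i][:4]; p=(u-r+x+w/2-.5,v-r+y+h/2-.5); print("boss",s[i],p,plane(c,*p,.19))
E
```

```text
(array([ 0.5097653 , -0.05993203,  0.19021142]), np.float64(0.0011068930625218836)) [ 0.51017051 -0.05960195  0.19      ] [ 0.50910779 -0.06008994  0.19      ]
knob pred bore from [ 0.508524 -0.058192]
boss [   0    8   44   36 1286] (np.float64(232.5), np.float64(155.5)) [ 0.50617189 -0.06064172  0.19      ]
boss [  9   8  18  15 165] (np.float64(369.5), np.float64(199.0)) [ 0.50543152 -0.06530837  0.19      ]
boss [  0   5  28  21 295] (np.float64(141.5), np.float64(251.0)) [ 0.50837349 -0.05974333  0.19      ]
```

>>> drive_tool(
  deltas=[
    {"hand": 1, "offset": [0, 6, 0], "angular": [0, 0, 0]},
    {"hand": 1, "offset": [0, 35.5, 0], "angular": [0, 0, 0]},
    {"hand": 1, "offset": [0, 35.5, 0], "angular": [0, 0, 0]},
    {"hand": 1, "offset": [0, 35.5, -6], "angular": [0, 0, 0]},
    {"hand": 1, "offset": [0, 35.5, -6], "angular": [0, 0, 0]},
    {"hand": 1, "offset": [0, 35.5, -6], "angular": [0, 0, 0]},
    {"hand": 1, "offset": [0, 35.5, -6], "angular": [0, 0, 0]},
    {"hand": 1, "offset": [0, 35.5, -6], "angular": [0, 0, 0]},
  ],
)

```text
time: 7.98
tool_pos: [0.5228, 0.2628, 0.2466]
tcp_rot: [2.409, 2.016, -0.002]
wrist_force: [0.8, -0.2, 0.5]
width: 0.998
```

```bash
python3 - <<'E'
from h import *
import pickle
c=cam("wrist"); pickle.dump(c,open("w2.pkl","wb")); print(bot.read_state()["tool_pos"])
p=proj(c,[.520,.314,.129]); print(p)
f=c["frame"]; u,v=p.astype(int)
hsv=cv2.cvtColor(f,cv2.COLOR_BGR2HSV)
br=((hsv[...,1]>110)&(hsv[...,0]<20)).astype(np.uint8); n,l,s,ce=cv2.connectedComponentsWithStats(br); i=1+np.argmax(s[1:,4]); print("brown",s[i])
cv2.imwrite("pics/w2.png",np.hstack([cv2.resize(f,(400,300)),cv2.resize(f[max(v-45,0):max(v-45,0)+90,u-60:u+60],(400,300),interpolation=cv2.INTER_NEAREST)])); print(u-60,max(v-45,0))
E
```

```text
[0.52301851 0.26226362 0.24715958]
[243.66538638 131.43379382]
brown [ 209   83   84   85 4312]
183 86
```

View pics/w2.png

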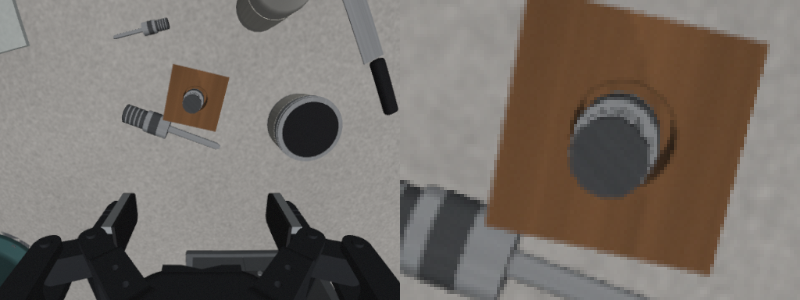

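The wrist crop shows the target rod's knob top at wrist (245.9,133) and the counterbore centre at (249.6,124.4). The two look-alikes lie flat on the table.

```bash
python3 - <<'E'
from h import *
import pickle
c=pickle.load(open("w2.pkl","rb"))
print(plane(c,245.9,132.9,.129),plane(c,249.4,124.2,.1),plane(c,251,125.5,.1))
E
```

```text
[0.52169907 0.31238818 0.129     ] [0.5248533 0.3166662 0.1      ] [0.52615805 0.31516291 0.1       ]
```

>>> drive_tool(
  deltas=[
    {"hand": 1, "offset": [-0.15, 5.1, 0], "angular": [0, 0, 0]},
    {"hand": 1, "offset": [-0.15, 5.1, -5], "angular": [0, 0, 0]},
    {"hand": 1, "offset": [-0.15, 5.1, -10], "angular": [0, 0, 0]},
    {"hand": 1, "offset": [-0.15, 5.1, -13.9], "angular": [0, 0, 0]},
    {"hand": 1, "offset": [-0.15, 5.1, -13.9], "angular": [0, 0, 0]},
    {"hand": 1, "offset": [-0.15, 5.1, -13.9], "angular": [0, 0, 0]},
  ],
)

```text
time: 8.78
tool_pos: [0.5225, 0.3134, 0.1102]
tcp_rot: [2.411, 2.013, 0.005]
wrist_force: [-0.4, -0.3, 0.9]
width: 0.998
```

>>> drive_tool(
  deltas=[
    {"hand": 0.4, "offset": [0, 0, 0], "angular": [0, 0, 0]},
    {"hand": 0.0, "offset": [0, 0, 0], "angular": [0, 0, 0]},
    {"hand": 0.0, "offset": [0, 0, 0], "angular": [0, 0, 0]},
    {"hand": 0.0, "offset": [0, 0, 0], "angular": [0, 0, 0]},
    {"hand": 0.0, "offset": [0, 0, 0], "angular": [0, 0, 0]},
    {"hand": 0.0, "offset": [0, 0, 0], "angular": [0, 0, 0]},
  ],
  force=50,
)

```text
time: 9.52
tool_pos: [0.5213, 0.3139, 0.1086]
tcp_rot: [2.41, 2.015, 0.002]
wrist_force: [0.9, -0.2, 3.8]
width: 0.234
```

>>> drive_tool(
  deltas=[
    {"hand": 0, "offset": [0, 0, 2], "angular": [0, 0, 0]},
    {"hand": 0, "offset": [0, 0, 5], "angular": [0, 0, 0]},
    {"hand": 0, "offset": [0, 0, 9], "angular": [0, 0, 0]},
    {"hand": 0, "offset": [0, 0, 13], "angular": [0, 0, 0]},
    {"hand": 0, "offset": [0, 0, 18], "angular": [0, 0, 0]},
    {"hand": 0, "offset": [0, 0, 23], "angular": [0, 0, 0]},
    {"hand": 0, "offset": [0, 0, 25.5], "angular": [0, 0, 0]},
    {"hand": 0, "offset": [0, 0, 25.5], "angular": [0, 0, 0]},
  ],
)

```text
time: 10.52
tool_pos: [0.5211, 0.314, 0.3658]
tcp_rot: [2.41, 2.015, 0.006]
wrist_force: [-0.4, 0.2, -1.9]
width: 0.237
```

>>> drive_tool(
  deltas=[
    {"hand": 0, "offset": [-0.1, -3, 0], "angular": [0, 0, 0]},
    {"hand": 0, "offset": [-0.3, -9, 0], "angular": [0, 0, 0]},
    {"hand": 0, "offset": [-0.5, -15, 0], "angular": [0, 0, 0]},
    {"hand": 0, "offset": [-0.7, -21, 0], "angular": [0, 0, 0]},
    {"hand": 0, "offset": [-0.9, -27, 0], "angular": [0, 0, 0]},
    {"hand": 0, "offset": [-1.1, -32, 0], "angular": [0, 0, 0]},
    {"hand": 0, "offset": [-1.15, -36, 0], "angular": [0, 0, 0]},
    {"hand": 0, "offset": [-1.15, -37.3, 0], "angular": [0, 0, 0]},
  ],
)

```text
time: 11.52
tool_pos: [0.5076, -0.0611, 0.3602]
tcp_rot: [-2.41, -2.009, 0.005]
wrist_force: [-0.9, 1.2, -2.9]
width: 0.232
```

>>> drive_tool(
  deltas=[
    {"hand": 0, "offset": [0, 0, -4], "angular": [0, 0, 0]},
    {"hand": 0, "offset": [0, 0, -5], "angular": [0, 0, 0]},
    {"hand": 0, "offset": [0, 0, -5], "angular": [0, 0, 0]},
  ],
)

```text
time: 11.9
tool_pos: [0.5082, -0.0585, 0.3113]
tcp_rot: [-2.407, -2.014, 0.004]
wrist_force: [1.0, -0.1, -1.2]
width: 0.241
```

```bash
python3 - <<'E'
from h import *
import pickle
d={n:cam(n) for n in("wrist","scene","top")}
pickle.dump(d,open("c2.pkl","wb"))
s=bot.read_state(); t=s["tool_pos"]; print(t,s["wrist_force"],s["tcp_rot"])
out=np.zeros((600,800,3),np.uint8)
def put(y,x,c,X):
    u,v=proj(c,X).astype(int); f=c["frame"]; u0,v0=np.clip(u-50,0,412),np.clip(v-37,0,309)
    out[y:y+300,x:x+400]=cv2.resize(f[v0:v0+75,u0:u0+100],(400,300),interpolation=cv2.INTER_NEAREST); print(u0,v0)
b=[.5095,-.0595,.19]; tip=[t[0],t[1],t[2]-.096]
print([proj(d[n],tip) for n in d],[proj(d[n],b) for n in d])
put(0,0,d["wrist"],tip); put(0,400,d["scene"],[t[0],t[1],t[2]-.05]);put(300,0,d["scene"],b); put(300,400,d["top"],tip)
cv2.imwrite("pics/c2.png",out)
E
```

```text
[ 0.50988461 -0.05892021  0.31426515] [-0.57814691 -1.11499844 -1.44375078] [2.40810182e+00 2.01548022e+00 2.10563758e-03]
[array([259.4028318 , 194.23642004]), array([139.36552484, 239.22581512]), array([369.32200153, 195.36698524])] [array([259.04592367, 185.15423128]), array([142.11688373, 251.15522137]), array([367.04168818, 197.58854067])]
209 157
83 181
92 214
319 158
```

View pics/c2.png

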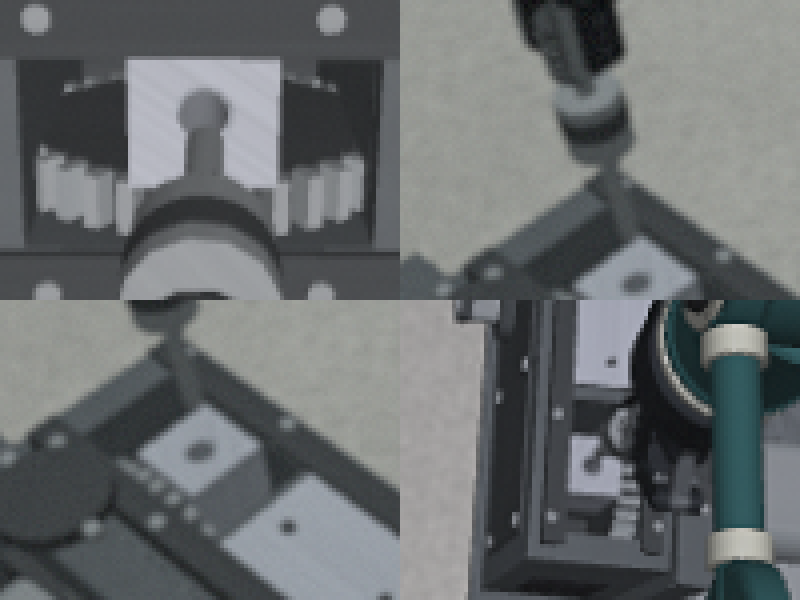

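The rod is over the bore and vertical to the eye. Wrist: bore (259.6,184.1), tip at about (259.6,188). Scene: bore (142,251.4), tip at about (140.2,240.7).

```bash
python3 - <<'E'
from h import *
import pickle
d=pickle.load(open("c2.pkl","rb")); W,S,T=d["wrist"],d["scene"],d["top"]
b=tri(W,(259.6,184.1),S,(141.8,251.2)); print("bore",b)
for r in(187,189,191): print("tip",tri(W,(259.6,r),S,(140,240.5)))
for z in(.19,.2,.21,.215,.22,.23,.25): print(z,proj(S,[.5099,-.0589,z]).round(1),proj(W,[.5099,-.0589,z]).round(1))
print("scene rod", [(83+(x-400)/4-.4,181+y/4-.4) for x,y in((612,165),(632,235),(595,125))])
print(bot.read_state()["tool_pos"])
E
```

```text
bore (array([ 0.50955382, -0.05922087,  0.18960188]), np.float64(0.0016059425738695478))
tip (array([ 0.50942383, -0.05575881,  0.21198471]), np.float64(0.003673327044643658))
tip (array([ 0.50967515, -0.05676385,  0.21308177]), np.float64(0.002350505306128461))
tip (array([ 0.50992865, -0.0577625 ,  0.21418587]), np.float64(0.0010354577574107687))
0.19 [142.5 251. ] [259.4 184.5]
0.2 [141.4 246.9] [259.4 187.7]
0.21 [140.3 242.7] [259.4 191.2]
0.215 [139.8 240.6] [259.4 193. ]
0.22 [139.2 238.5] [259.4 194.9]
0.23 [138.  234.1] [259.4 198.9]
0.25 [135.6 225.2] [259.5 208. ]
scene rod [(135.6, 221.85), (140.6, 239.35), (131.35, 211.85)]
[ 0.50988461 -0.05892021  0.31426515]
```

>>> drive_tool(
  deltas=[
    {"hand": 0, "offset": [0, 0, -1.5], "angular": [0, 0, 0]},
    {"hand": 0, "offset": [0, 0, -2.2], "angular": [0, 0, 0]},
    {"hand": 0, "offset": [0, 0, -2.6], "angular": [0, 0, 0]},
    {"hand": 0, "offset": [0, 0, -3.0], "angular": [0, 0, 0]},
    {"hand": 0, "offset": [0, 0, -3.4], "angular": [0, 0, 0]},
    {"hand": 0, "offset": [0, 0, -3.4], "angular": [0, 0, 0]},
  ],
)

```text
time: 12.8
tool_pos: [0.509, -0.0594, 0.2785]
tcp_rot: [-2.41, -2.015, 0.001]
wrist_force: [-0.7, -0.2, -1.0]
width: 0.237
```

>>> drive_tool(
  deltas=[
    {"hand": 0, "offset": [0, 0, -0.8], "angular": [0, 0, 0]},
    {"hand": 0, "offset": [0, 0, -1.6], "angular": [0, 0, 0]},
    {"hand": 0, "offset": [0, 0, -2.4], "angular": [0, 0, 0]},
    {"hand": 0, "offset": [0, 0, -3.0], "angular": [0, 0, 0]},
    {"hand": 0, "offset": [0, 0, -3.0], "angular": [0, 0, 0]},
  ],
)

```text
time: 13.42
tool_pos: [0.5088, -0.0592, 0.248]
tcp_rot: [-2.409, -2.015, 0.001]
wrist_force: [0.5, 0.1, -1.2]
width: 0.233
```

>>> drive_tool(
  deltas=[
    {"hand": 0, "offset": [0, 0, -0.3], "angular": [0, 0, 0]},
    {"hand": 0, "offset": [0, 0, -0.5], "angular": [0, 0, 0]},
    {"hand": 0, "offset": [0, 0, -0.7], "angular": [0, 0, 0]},
    {"hand": 0, "offset": [0, 0, -0.7], "angular": [0, 0, 0]},
    {"hand": 0, "offset": [0, 0, -0.7], "angular": [0, 0, 0]},
  ],
)

```text
time: 14.05
tool_pos: [0.5097, -0.0595, 0.2436]
tcp_rot: [2.409, 2.014, 0.002]
wrist_force: [-2.1, -1.2, 4.3]
width: 0.232
```

>>> drive_tool(
  deltas=[
    {"hand": 0.3, "offset": [0, 0, 0.2], "angular": [0, 0, 0]},
    {"hand": 0.7, "offset": [0, 0, 0.2], "angular": [0, 0, 0]},
    {"hand": 0.7, "offset": [0, 0, 0.2], "angular": [0, 0, 0]},
    {"hand": 0.7, "offset": [0, 0, 0.2], "angular": [0, 0, 0]},
  ],
)

```text
time: 14.55
tool_pos: [0.5091, -0.0594, 0.2438]
tcp_rot: [-2.41, -2.015, 0.0]
wrist_force: [0.2, 0.1, 0.3]
width: 0.699
```

```bash
python3 - <<'E'
from h import *
d={n:cam(n) for n in("wrist","scene")}
s=bot.read_state(); print(s["tool_pos"],s["wrist_force"],s["width"])
S=d["scene"]; W=d["wrist"]
b=np.array([.5096,-.0593,0])
for z in(.19,.2,.208,.228,.236,.238,.264): print(z,proj(S,b+[0,0,z]).round(1),proj(W,b+[0,0,z]).round(1))
out=np.hstack([cv2.resize(S["frame"][185:275,90:190],(400,360),interpolation=cv2.INTER_CUBIC),cv2.resize(W["frame"][130:310,160:360],(400,360),interpolation=cv2.INTER_CUBIC)])
cv2.imwrite("pics/c3.png",out)
E
```

```text
[ 0.50913509 -0.05935866  0.24377693] [ 0.76910817 -0.17964914 -0.07474662] 0.7013967629886736
0.19 [142.2 251.1] [257.5 211.5]
0.2 [141.1 247. ] [257.5 217. ]
0.208 [140.2 243.7] [257.5 221.7]
0.228 [137.9 235.1] [257.5 235.5]
0.236 [137.  231.6] [257.5 241.8]
0.238 [136.8 230.7] [257.5 243.5]
0.264 [133.6 218.9] [257.4 269.3]
```

View pics/c3.png

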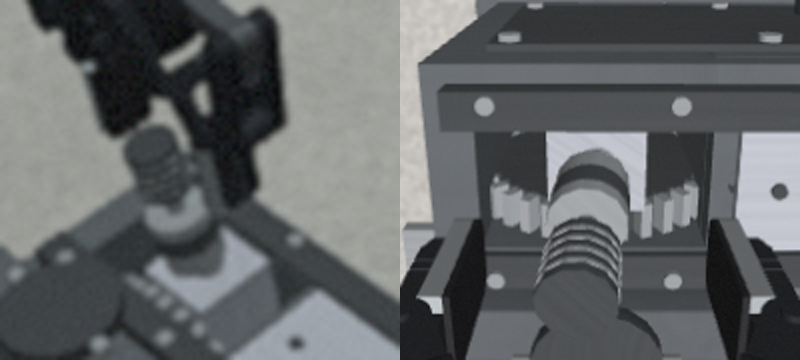

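The rod stands in the bore between the open fingers, with the stop a little above the face. Now I go down over the knob to the stop.

>>> drive_tool(
  deltas=[
    {"hand": 0.7, "offset": [0.05, 0, -0.8], "angular": [0, 0, 0]},
    {"hand": 0.7, "offset": [0.05, 0, -1.6], "angular": [0, 0, 0]},
    {"hand": 0.7, "offset": [0.05, 0, -2.4], "angular": [0, 0, 0]},
    {"hand": 0.7, "offset": [0.05, 0, -3.1], "angular": [0, 0, 0]},
    {"hand": 0.7, "offset": [0.05, 0, -3.1], "angular": [0, 0, 0]},
  ],
)

```text
time: 15.28
tool_pos: [0.5091, -0.0593, 0.2119]
tcp_rot: [-2.409, -2.014, 0.002]
wrist_force: [0.1, 0.5, 0.7]
width: 0.703
```

>>> drive_tool(
  deltas=[
    {"hand": 0.4, "offset": [0, 0, 0], "angular": [0, 0, 0]},
    {"hand": 0.2, "offset": [0, 0, 0], "angular": [0, 0, 0]},
    {"hand": 0.2, "offset": [0, 0, 0], "angular": [0, 0, 0]},
    {"hand": 0.2, "offset": [0, 0, 0], "angular": [0, 0, 0]},
    {"hand": 0.2, "offset": [0, 0, 0], "angular": [0, 0, 0]},
  ],
  force=30,
)

```text
time: 15.9
tool_pos: [0.5099, -0.0593, 0.2134]
tcp_rot: [2.41, 2.015, 0.001]
wrist_force: [-0.2, 0.7, 2.4]
width: 0.276
```

>>> drive_tool(
  deltas=[
    {"hand": 0.1, "offset": [0, 0, -0.2], "angular": [0, 0, 0]},
    {"hand": 0.1, "offset": [0, 0, -0.4], "angular": [0, 0, 0]},
    {"hand": 0.1, "offset": [0, 0, -0.6], "angular": [0, 0, 0]},
    {"hand": 0.1, "offset": [0, 0, -0.8], "angular": [0, 0, 0]},
    {"hand": 0.1, "offset": [0, 0, -0.8], "angular": [0, 0, 0]},
  ],
)

```text
time: 16.52
tool_pos: [0.5101, -0.0591, 0.2061]
tcp_rot: [2.41, 2.015, 0.002]
wrist_force: [-2.0, 3.4, 8.7]
width: 0.275
```

>>> drive_tool(
  deltas=[
    {"hand": 0.1, "offset": [0, 0, -0.2], "angular": [0, 0, 0]},
    {"hand": 0.1, "offset": [0, 0, -0.4], "angular": [0, 0, 0]},
    {"hand": 0.1, "offset": [0, 0, -0.4], "angular": [0, 0, 0]},
  ],
)

```text
time: 16.9
tool_pos: [0.5104, -0.0589, 0.2058]
tcp_rot: [2.409, 2.014, 0.004]
wrist_force: [-9.0, 5.2, 24.7]
width: 0.278
```

>>> drive_tool(
  deltas=[
    {"hand": 0.1, "offset": [0, 0, 0.3], "angular": [0, 0, 0]},
    {"hand": 0.4, "offset": [0, 0, 0.4], "angular": [0, 0, 0]},
    {"hand": 0.7, "offset": [0, 0, 0.4], "angular": [0, 0, 0]},
    {"hand": 0.7, "offset": [0, 0, 0.4], "angular": [0, 0, 0]},
    {"hand": 0.7, "offset": [0, 0, 0.4], "angular": [0, 0, 0]},
  ],
)

```text
time: 17.52
tool_pos: [0.5094, -0.0595, 0.2043]
tcp_rot: [-2.41, -2.015, 0.001]
wrist_force: [-0.3, 0.2, 0.7]
width: 0.699
```

>>> drive_tool(
  deltas=[
    {"hand": 0.7, "offset": [0, 0, 2], "angular": [0, 0, 0]},
    {"hand": 0.7, "offset": [0, 0, 5], "angular": [0, 0, 0]},
    {"hand": 0.7, "offset": [0, 0, 9], "angular": [0, 0, 0]},
    {"hand": 0.7, "offset": [0, 0, 12], "angular": [0, 0, 0]},
    {"hand": 0.7, "offset": [0, 0, 12], "angular": [0, 0, 0]},
    {"hand": 0.7, "offset": [0, 0, 12], "angular": [0, 0, 0]},
  ],
)

```text
time: 18.27
tool_pos: [0.5092, -0.0593, 0.3238]
tcp_rot: [-2.409, -2.015, 0.002]
wrist_force: [-0.5, 0.0, -0.4]
width: 0.702
```

```bash
python3 - <<'E'
from h import *
import pickle
d={n:cam(n) for n in("wrist","scene","top")}; pickle.dump(d,open("c4.pkl","wb"))
s=bot.read_state(); print(s["tool_pos"],s["wrist_force"],s["width"])
S=d["scene"]; W=d["wrist"]
b=np.array([.5096,-.0593,0])
for z in(.19,.218,.238,.251,.264): print(z,proj(S,b+[0,0,z]).round(1),proj(W,b+[0,0,z]).round(1))
print("plunger",proj(S,[.6595,-.0930,.223]))
u,v=proj(W,b+[0,0,.22]).astype(int); u0,v0=u-50,min(v-45,294); print("W0",u0,v0,"S0 100,205")
out=np.hstack([cv2.resize(S["frame"][205:305,115:215],(400,400),interpolation=cv2.INTER_CUBIC),cv2.resize(W["frame"][v0:v0+90,u0:u0+100],(400,400),interpolation=cv2.INTER_CUBIC)])
cv2.imwrite("pics/c4.png",out)
E
```

```text
[ 0.50879481 -0.05925016  0.32297116] [ 0.47137488  0.20220589 -0.12040218] 0.7034217967640006
0.19 [142.2 251.1] [257.6 180.5]
0.218 [139.1 239.4] [257.6 189.3]
0.238 [136.8 230.7] [257.6 196.8]
0.251 [135.2 224.9] [257.5 202.3]
0.264 [133.6 218.9] [257.5 208.4]
plunger [202.9464066  289.71855799]
W0 207 144 S0 100,205
```

View pics/c4.png

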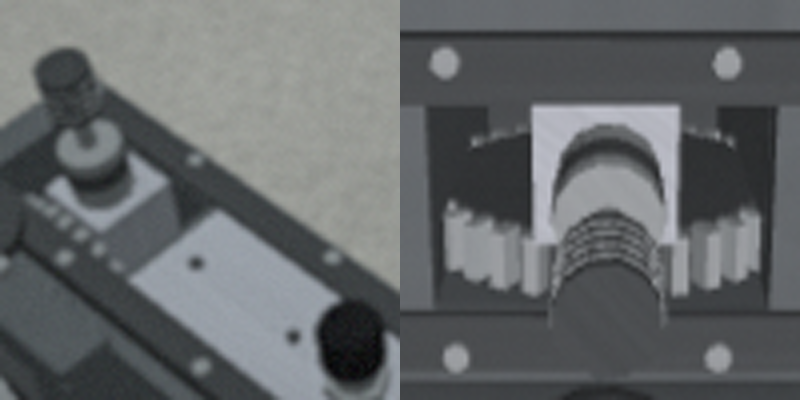

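```bash
python3 - <<'E'
from h import *
import pickle
d=pickle.load(open("c4.pkl","rb")); S,W=d["scene"],d["wrist"]
w=lambda x,y:(207+(x-400)/4-.4,144+y*.225-.4)
s=lambda x,y:(115+x/4-.4,205+y/4-.4)
print("knob top",tri(W,w(608,316),S,s(63,66)))
print("stop top",tri(W,w(608,208),S,s(90,143)))
print("bore",(.5096,-.0593))
# predicted outlines of the stop if flush & upright, in crop coordinates
b=np.array([.5096,-.0593,0]); a=np.linspace(0,2*np.pi,73)
for z in(.190,.193,.200,.218,.228):
    P=np.array([b+[.013*np.cos(t),.013*np.sin(t),z] for t in a])
    q=np.array([proj(S,p) for p in P]); q=(q+.4-[115,205])*4
    r=np.array([proj(W,p) for p in P]); r=(r+.4-[207,144])*[4,1/.225]+[400,0]
    print(z,"S x",q[:,0].min().round(),q[:,0].max().round(),"y",q[:,1].min().round(),q[:,1].max().round()," W y",r[:,1].min().round(),r[:,1].max().round(),"x",r[:,0].min().round(),r[:,0].max().round())
g=S["frame"][205:305,115:215]; cv2.imwrite("pics/z.png",np.hstack([cv2.resize(g[8:62,5:59],(540,540),interpolation=cv2.INTER_CUBIC)]))
E
```

```text
knob top (array([ 0.50894451, -0.06506231,  0.26365528]), np.float64(0.0013222609612538207))
stop top (array([ 0.50916582, -0.0615824 ,  0.21759407]), np.float64(0.00283794306847009))
bore (0.5096, -0.0593)
0.19 S x 79.0 142.0 y 163.0 210.0  W y 107.0 219.0 x 552.0 657.0
0.193 S x 77.0 141.0 y 158.0 205.0  W y 110.0 224.0 x 551.0 657.0
0.2 S x 74.0 138.0 y 146.0 193.0  W y 118.0 234.0 x 550.0 659.0
0.218 S x 65.0 131.0 y 116.0 163.0  W y 141.0 263.0 x 546.0 662.0
0.228 S x 60.0 126.0 y 99.0 146.0  W y 155.0 281.0 x 544.0 664.0
```

View pics/z.png

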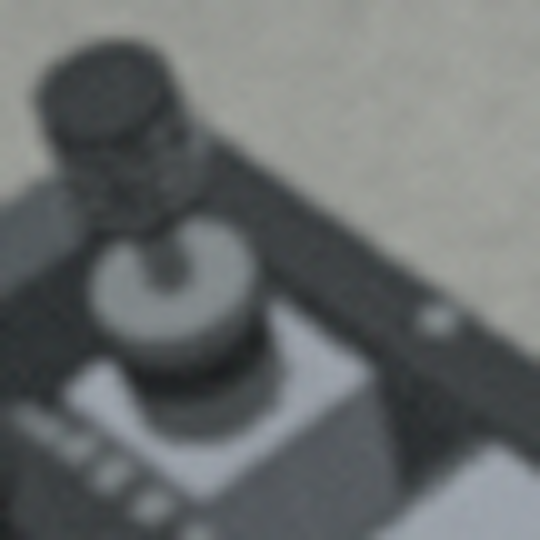

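The stop top triangulates to 217.6 mm (flush is 218) and the knob top to 263.7 mm (bottomed is 264). The lean is about 0.08 rad, and the bore clearance allows no more than about 0.1. The plunger knob is down, predicted and seen at the same spot. The gripper is clear, so I hand in.

```bash
python3 -c "
from workcell import bot
print(bot.finish_job(), bot.read_state()['time'])"
```

```text
the job is handed in; nothing more can be done
the job is handed in; nothing more can be done
```

The job is handed in, and my last checks suggest every requirement is met. I slid the cover open to its end stop and let the plunger drop into the second hole. I then took the rod from the block, lowered it held until it bottomed in the bore, and pulled the stop down onto the face.

- **Cover and plunger:** the cover travelled about 100 mm and pushed back at its end stop. The plunger knob appeared where a fully lowered plunger should be, within about 1 pixel.
- **Rod:** the knob top measured 263.7 mm above the table, against 264 mm when bottomed.
- **Stop:** the stop top measured 217.6 mm, against 218 mm when flush on the face. It moved down only about 7.6 mm before resisting with 25 N. That is less than the stated 10–18 mm gap, but the pictures show it resting on the face.
- **Lean:** the rod is not quite upright. It leans about 0.08 rad, within the 0.12 limit, and the bore allows at most about 0.1. I left it rather than risk disturbing it.
- **Bystanders:** the arm was never near the tin, dabber or bottle. I did not measure their positions again at the end.

The arm was about 6 cm above the rod and touching nothing at hand-in, at about 18.5 s.

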